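# Stand the slumped suture cartons back up in the rack

### The job

Two of the three suture cartons in the metal rack have slumped forward onto its front tabs. With a fingertip, push each one back upright so that all three stand in their bays, and take the hand away. Only push: do not grasp or lift any carton, do not knock over the one that already stands, and leave the things around the rack where they are.

Things in the scene. Friction and masses are not known exactly. Their poses are not given: they have to be found in the camera images.
- rack: Low sheet-metal carton rack fixed to the table, 74 mm deep (x), 268 mm wide (y); origin: on its underside, midway across; x points from the open front (outer face x = -35 mm) to the back wall. Floor 4 mm thick; back wall 48 mm high, inner face at x = +35 mm. Three bays 84 mm wide, parted by walls 24 mm high. A carton standing against the back wall has its front face at x = +6 mm.
- bay_left (a point): Front opening of the left (rack +y) bay of the rack: the point on the rack floor in the middle of the opening, in line with the tabs, half-way across the bay (rack y = 88 mm). The opening is 54 mm wide, between two tabs 54 mm high and 4 mm thick; a finger can pass through it and push the carton.
- bay_middle (a point): Front opening of the middle bay of the rack: the point on the rack floor in the middle of the opening, in line with the tabs, half-way across the bay (rack y = 0 mm). 54 mm wide, as the left one.
- bay_right (a point): Front opening of the right (rack -y) bay of the rack: the point on the rack floor in the middle of the opening, in line with the tabs, half-way across the bay (rack y = -88 mm). 54 mm wide, as the left one. In every bay a pushed carton turns about its foot; its top edge rises 15 mm on the way, so let the finger rise with it (a rough finger pushed level may jam it or slide it flat). It drops upright by itself once it leans less than 26 degrees.
- carton_a_center (a point): Printed cardboard suture carton, 29 mm thick (its x), 78 mm wide (y), 58 mm tall (z), about 45 g; this point is its middle. Its z is vertical when it stands, its x points to the rack's back wall. It is in any one of the three bays. At the start it has slumped 42 degrees forward, its top edge on the front tabs 47 mm above the table, its foot edge on the rack floor at rack x = +8 mm.
- carton_b_center (a point): Printed cardboard suture carton, 29 mm thick (its x), 78 mm wide (y), 58 mm tall (z), about 45 g; this point is its middle. Its z is vertical when it stands, its x points to the rack's back wall. It is in any one of the three bays. At the start it has slumped 42 degrees forward, its top edge on the front tabs 47 mm above the table, its foot edge on the rack floor at rack x = +8 mm.
- carton_c_center (a point): Printed cardboard suture carton, 29 mm thick (its x), 78 mm wide (y), 58 mm tall (z), about 45 g; this point is its middle. Its z is vertical when it stands, its x points to the rack's back wall. It is in any one of the three bays. At the start it already stands upright.
- timer: Bystander: white timer 62x62x21 mm lying beside the left end (rack +y) of the rack; origin: centre of its underside.
- gauze_packet: Bystander: flat carton 86x85x19 mm lying behind the rack; origin: centre of its underside.
- needle_holder: Bystander: scissor-like needle holder 147 mm long, 49 mm wide and 8 mm high, lying in front of the rack, about 50 to 125 mm before the tabs; origin: centre of its underside.
- dappen_dish: Bystander: small glass dish, 33 mm across, 26 mm high, beside the right end (rack -y) of the rack; origin: centre of its underside.
Things that resemble listed ones, but are neither listed nor needed, are in the scene too. Leave any turquoise look-alike of the part that bears carton_a_center alone.

How it is judged:
At the end, for the whole second after the job is handed in: All three cartons stand upright (tall axis within 0.12 rad of vertical) on the floor of the rack, between its front tabs and back wall (angle between each of carton_a_center, carton_b_center, carton_c_center's own z axis and vertical below 0.12 rad and x of carton_a_center in the frame of rack between -0.018 and 0.03 m and z of carton_a_center in the frame of rack between 0.026 and 0.04 m and x of carton_b_center in the frame of rack between -0.018 and 0.03 m and z of carton_b_center in the frame of rack between 0.026 and 0.04 m and x of carton_c_center in the frame of rack between -0.018 and 0.03 m and z of carton_c_center in the frame of rack between 0.026 and 0.04 m); the robot touches nothing.
It fails at once if a carton is lifted (its middle more than 48 mm above the table; merely tipping it up raises the middle to about 37 mm) (height (world z) of any of carton_a_center, carton_b_center, carton_c_center above 0.048 m).
It fails at once if the carton that already stands is knocked over (leans more than 0.35 rad) (angle between carton_c_center's own z axis and vertical above 0.35 rad).
It fails at once if one of the things around the rack is moved by more than 25 mm (distance of any of timer, gauze_packet, needle_holder, dappen_dish from where it was at the start of the episode above 0.025 m).
It also fails if it takes over 48 s, if anything falls off the work surface, if the arm or the gripper's body presses on something with over 40 N, if the wrist force passes 120 N, or if a joint passes its speed limit or range.

### The arm

A 6-joint arm with a two-finger parallel gripper is mounted at the origin on a cart in front of the work surface, level with it; the furniture and walls round the work are solid. World frame = base frame: x ahead of the robot, y to its left, z up, the work surface at z = 0. Lengths are in m, angles in rad, forces in N, time in s.
With the tool pointing down it reaches from about 0.325 to 0.9 m from the base axis. Payload 6.1 kg.
Tool frame: the origin (TCP) lies midway between the tips of the shut fingers; the grasp point (between the pads) lies 19 mm behind it; z points along the fingers, y is the direction in which the jaws open and shut (so a half turn about z gives the same grasp; the last joint's range is limited). The gripper opens to 87 mm and grips with 3 to 60 N. Pads are 19 mm wide; open, the fingers measure 117 mm over their backs; the gripper's body (75 mm by 190 mm) begins 51 mm behind the grasp point.
Start: joints at [-0.126, 0.22, 1.526, -0, 1.395, -0.126], TCP at [0.625, -0, 0.223] pointing down, gripper open.
Joint ranges: [-2.98, 2.98], [-0.91, 2.08], [0.09, 2.57], [-1.24, 4.39], [0.2, 2.65], [-2.68, 2.68]. Speed limits (rad/s): [2.57, 2.57, 3.01, 3.14, 3.14, 3.14].

### API

Orientations are given as a 3x3 rotation matrix whose columns are the frame's x, y, z axes.
In Python, from workcell import env, cams, sign_off, cut_out, pinpoint gives the robot as it stands. The module is installed in compiled form; this text tells all that it offers.
- The arm moves only by the shell command python3 -m crank 'ROWS'. ROWS is JSON, one flat list of numbers, 7 for each row, row after row: the turn, a rotation vector about the world's x, y, z in rad, then the shift along the world's x, y, z in m, then the gripper command: -1 is shut, 1 is fully open, values between are in proportion. In form: [wx, wy, wz, x, y, z, jaw, wx, wy, wz, x, y, z, jaw, ...]. A call has 1 to 10 rows; each row shifts and turns the pose as measured when the row begins; what a row does not reach is not made up. A row lasts 1/10 s, in which the tool goes at most 50 mm and 8.59 degrees, less where a joint would pass 70% of its speed; a pose out of reach is approached as far as the arm can. A call with a gripper value outside its range is refused whole. The fingers move at their own pace and stop on an object; the grip force is fixed at half the most. Time passes only in rows, so rows that do not move let the fingers close. It gives the time, the measured TCP pose, the force and the opening at its end, in the units of the state.
- env.read_state(): the state, without advancing time (a new reading comes with each control period).
- cams.camera(name): name is "scene" or "side" or "wrist"; returns a dict with "frame" (400x640x3 uint8, red, green, blue), "fx", "fy", "cx", "cy" (pixels), "rvec" (rotation vector, rad) and "tvec" (3), from world to camera coordinates, as OpenCV has them. Camera axes: x right, y down, z forward; pixel columns grow to the right and rows downward; lengths in m; the calibration is good to about 2 mm. The wrist camera is an equidistant fisheye: a pixel r from the principal point sees the ray r / f radians off the axis. A picture is of the moment at which its call begins. There is no depth.
- sign_off(): hands the job in, once; it reports no verdict.
Trained networks look in the newest picture that a camera, given by its name, has taken for a name from the list of things; names that differ only in an ending like _2 or _b are one class to them, and where a whole thing is asked for, a point or a joint stands for the part that bears it (a point fixed in the world has none). Each returns a list of dicts, best first, with "score" (0 to 1); they miss things now and then, are a little off and sometimes report something else, mostly with a low value. They report only what shows in the picture. A call takes as long as a camera call. They do not tell look-alikes from the thing itself.
- cut_out(camera, target): "pixels" (400x640 bool, what is visible of it) and "extent" ([left, top, width, height] in pixels, round what is visible of it).
- pinpoint(camera, target): "uv" ([column, row] in pixels: a listed point, or the origin of a listed thing).
The state is a dict: "clock": time; "joint_positions": joint angles; "qvel": joint speeds; "joint_torque": joint torques, N m; "tool_pos": TCP position; "ee_rot": TCP orientation; "contact_force": force on the tool from outside, world axes, zero at the start; "moment": the same for the moment, N m; "opening": finger opening in m.
Only numpy, scipy, OpenCV 4.12 (cv2) and the standard library are available. Lean on these libraries where they do the work, as an engineer would, in place of code of your own. Each camera call takes 0.05 s, during which the arm holds its last target.

## Working session

There is one attempt and no reset: what is moved stays moved. The work goes in short steps, Python scripts to look and compute and a shell command to move; the robot and the scene stay as the last step left them, time stands still between calls to the robot, and variables do not carry over. Pictures are saved under pics/ and viewed, and the job is handed in when it is done.

```bash
mkdir -p pics; cat > h.py <<'E'
import numpy as np,cv2
from workcell import env,cams,cut_out,pinpoint
def P(c):
    R=cv2.Rodrigues(np.array(c["rvec"],float))[0];t=np.array(c["tvec"],float).ravel();return R,t
def ray(c,uv,fish=False):
    R,t=P(c);x=(uv[0]-c["cx"])/c["fx"];y=(uv[1]-c["cy"])/c["fy"]
    if fish:
        r=np.hypot(x,y);d=np.array([x/r*np.sin(r),y/r*np.sin(r),np.cos(r)]) if r>1e-9 else np.array([0,0,1.])
    else: d=np.array([x,y,1.]);d/=np.linalg.norm(d)
    return -R.T@t,R.T@d
def atz(c,uv,z,fish=False):
    o,d=ray(c,uv,fish);return o+d*(z-o[2])/d[2]
def tri(rays):
    A=sum(np.eye(3)-np.outer(d,d) for o,d in rays);b=sum((np.eye(3)-np.outer(d,d))@o for o,d in rays);return np.linalg.solve(A,b)
E
python3 - <<'E'
from h import *
np.set_printoptions(precision=3,suppress=True)
C={}
for n in["scene","side","wrist"]:
    c=cams.camera(n);C[n]=c;cv2.imwrite(f"pics/{n}0.png",c["frame"][:,:,::-1])
    R,t=P(c);print(n,c["fx"],c["cx"],c["cy"],-R.T@t)
    for k in["rack","bay_left","bay_middle","bay_right","carton_a_center","carton_b_center","carton_c_center","timer","gauze_packet","needle_holder","dappen_dish"]:
        print(n,k,[(np.round(d["uv"],1).tolist(),round(d["score"],2)) for d in pinpoint(n,k)][:5])
E
```

```text
scene 425.12936799812417 320.5330596783529 195.00088965867175 [0.164 0.725 0.445]
scene rack [([327.6, 214.4], 0.76)]
scene bay_left [([341.3, 231.4], 0.58)]
scene bay_middle [([343.9, 211.3], 0.57)]
scene bay_right [([320.1, 201.8], 0.65), ([346.3, 197.3], 0.57)]
scene carton_a_center [([315.0, 160.9], 0.93), ([332.3, 180.6], 0.77), ([390.8, 172.0], 0.72)]
scene carton_b_center [([321.2, 219.7], 0.56)]
scene carton_c_center [([321.1, 200.9], 0.6), ([333.7, 184.3], 0.25)]
scene timer [([321.7, 269.1], 0.65)]
scene gauze_packet [([278.8, 207.0], 0.77)]
scene needle_holder [([383.5, 209.9], 0.52)]
scene dappen_dish [([344.3, 181.8], 0.37)]
side 454.81926844834567 332.5131881212686 197.11659280087022 [ 0.483 -0.838  0.541]
side rack [([330.4, 211.7], 0.76)]
side bay_left [([296.2, 201.9], 0.68)]
side bay_middle [([315.2, 215.9], 0.79)]
side bay_right [([333.3, 240.2], 0.88)]
side carton_a_center [([351.9, 219.8], 0.62), ([313.5, 277.0], 0.58), ([426.1, 263.5], 0.56)]
side carton_b_center [([310.7, 184.3], 0.79)]
side carton_c_center [([336.4, 201.0], 0.88)]
side timer [([282.9, 175.4], 0.8)]
side gauze_packet [([373.5, 208.4], 0.84)]
side needle_holder [([285.8, 238.4], 0.7)]
side dappen_dish [([366.4, 262.6], 0.67)]
wrist 309.70691628693146 321.30625826147485 202.47330354089144 [0.625 0.082 0.385]
wrist rack [([291.7, 153.1], 0.97), ([319.4, 226.1], 0.59)]
wrist bay_left []
wrist bay_middle [([270.6, 166.7], 0.74), ([219.6, 14.9], 0.31), ([291.8, 155.6], 0.17)]
wrist bay_right []
wrist carton_a_center [([265.7, 309.4], 0.75), ([317.0, 224.2], 0.67), ([402.9, 296.5], 0.56)]
wrist carton_b_center [([259.9, 89.2], 0.81)]
wrist carton_c_center [([303.9, 153.3], 0.89)]
wrist timer [([218.2, 13.0], 0.84)]
wrist gauze_packet [([377.7, 125.7], 0.69)]
wrist needle_holder [([222.5, 219.4], 0.98), ([292.1, 154.7], 0.44)]
wrist dappen_dish [([330.9, 275.3], 0.65)]
```

View pics/scene0.png

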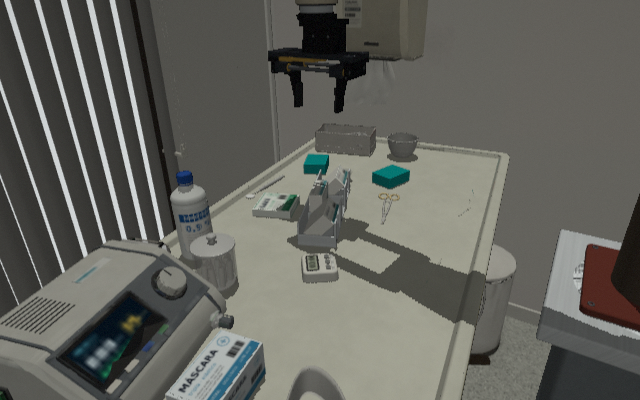

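View pics/side0.png

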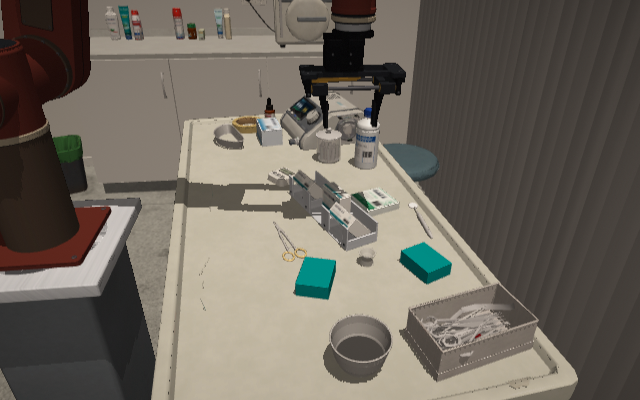

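View pics/wrist0.png

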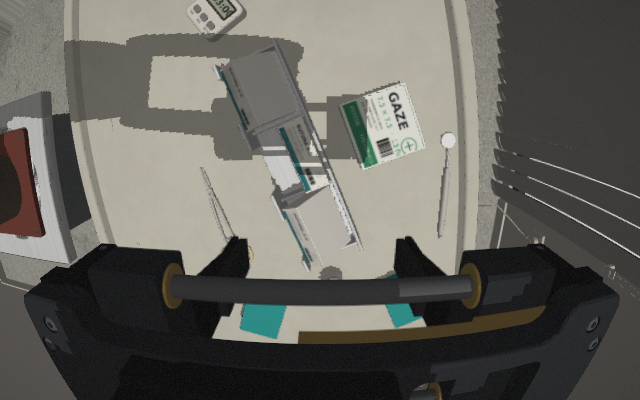

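```bash
python3 - <<'E'
from h import *
np.set_printoptions(precision=4,suppress=True)
C={n:cams.camera(n) for n in["side","wrist","scene"]}
print(env.read_state()["ee_rot"])
r={n:ray(C[n],u,n=="wrist") for n,u in {}.items()}
S={"left":(296.2,201.9),"mid":(315.2,215.9),"right":(333.3,240.2)}
for k,u in S.items(): print(k,atz(C["side"],u,.004))
print("mid wrist",atz(C["wrist"],(270.6,166.7),.004,True))
T={"bcar":[("side",(310.7,184.3)),("wrist",(259.9,89.2)),("scene",(321.2,219.7))],
"c":[("side",(336.4,201)),("wrist",(303.9,153.3)),("scene",(321.1,200.9))],
"a":[("side",(351.9,219.8)),("wrist",(317,224.2)),("scene",(332.3,180.6))],
"mid":[("side",(315.2,215.9)),("wrist",(270.6,166.7)),("scene",(343.9,211.3))],
"left":[("side",(296.2,201.9)),("scene",(341.3,231.4))],
"right":[("side",(333.3,240.2)),("scene",(346.3,197.3))],
"nh":[("side",(285.8,238.4)),("wrist",(222.5,219.4)),("scene",(383.5,209.9))],
"rack":[("side",(330.4,211.7)),("wrist",(291.7,153.1)),("scene",(327.6,214.4))]}
for k,v in T.items(): print(k,tri([ray(C[n],u,n=="wrist") for n,u in v]))
for n,b in [("side",(240,140,230,160)),("wrist",(150,0,300,370)),("scene",(250,140,190,150))]:
    x,y,w,h=b;im=C[n]["frame"][y:y+h,x:x+w,::-1]
    f=min(780/w,580/h);cv2.imwrite(f"pics/{n}1.png",cv2.resize(im,None,fx=f,fy=f,interpolation=2))
E
```

```text
[[-0.  1. -0.]
 [ 1.  0. -0.]
 [-0. -0. -1.]]
left [0.52   0.0836 0.004 ]
mid [0.5586 0.0176 0.004 ]
right [ 0.5869 -0.0796  0.004 ]
mid wrist [0.5611 0.0113 0.004 ]
bcar [0.5557 0.107  0.0351]
c [0.605  0.0308 0.0308]
a [ 0.6242 -0.0553  0.0377]
mid [0.5589 0.0111 0.0074]
left [0.5212 0.0835 0.0048]
right [ 0.591  -0.0681 -0.0023]
nh [ 0.4912 -0.0583 -0.0004]
rack [0.5898 0.029  0.003 ]
```

View crops.

View pics/wrist1.png

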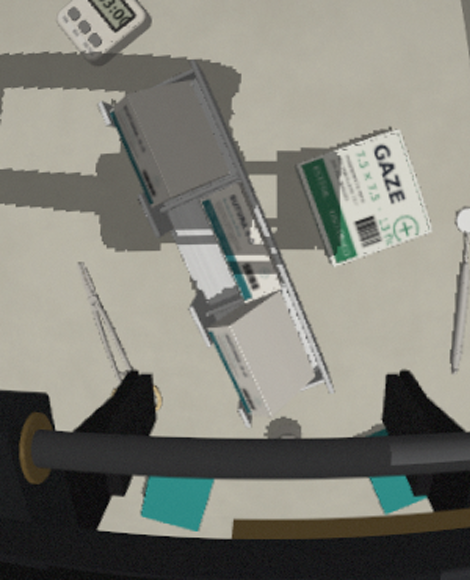

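View pics/side1.png

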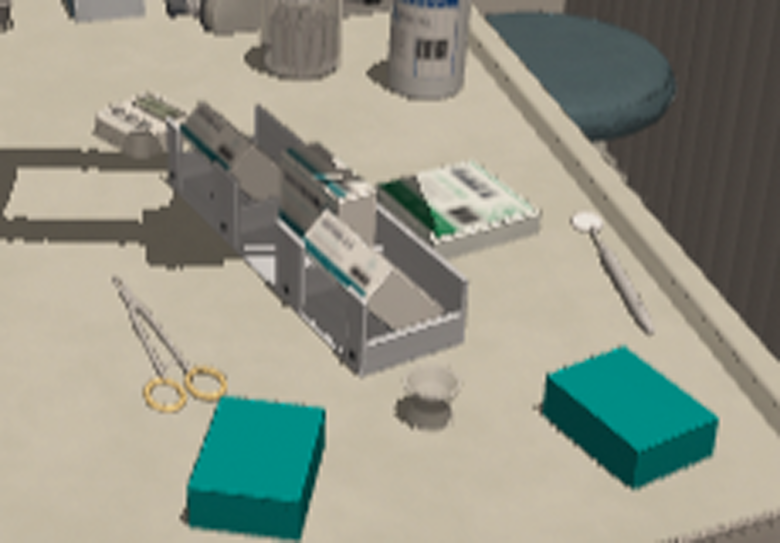

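View pics/scene1.png

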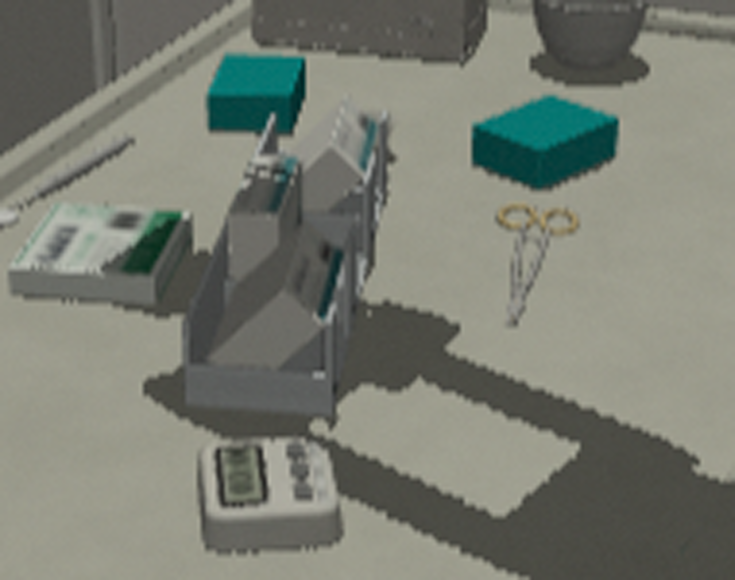

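```bash
python3 - <<'E'
from h import *
np.set_printoptions(precision=4,suppress=True)
c=cams.camera("wrist")
f=1.5676
for k,u,z in [("back L",(195,64),.048),("back R",(331,389),.048),("tabL",(103,103),.054),("tabR",(249,423),.054)]:
    print(k,atz(c,(150+u[0]/f,u[1]/f),z,True))
# left carton bay targets
x,y,w,h=190,20,200,260
im=c["frame"][y:y+h,x:x+w,::-1];cv2.imwrite("pics/w2.png",cv2.resize(im,None,fx=2.3,fy=2.3,interpolation=2))
E
```

```text
back L [0.5746 0.1592 0.048 ]
back R [ 0.673  -0.0801  0.048 ]
tabL [0.5104 0.1349 0.054 ]
tabR [ 0.6096 -0.1064  0.054 ]
```

View pics/w2.png

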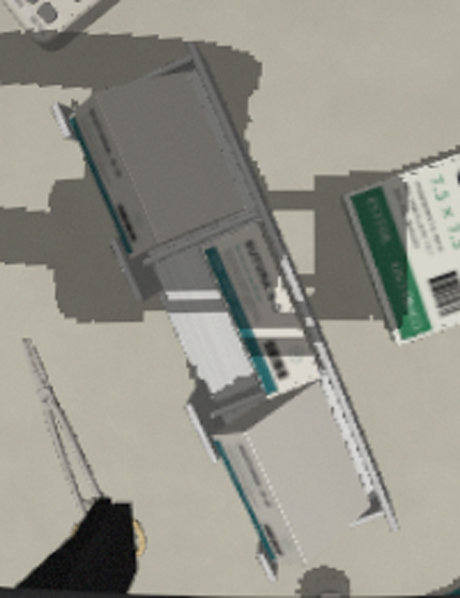

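```bash
python3 -m crank '[0,0,0.13,-0.035,0.02,0,-1, 0,0,0.13,-0.035,0.02,0,-1, 0,0,0.13,-0.034,0.02,-0.03,-1, 0,0,0,-0.034,0.019,-0.04,-1, 0,0,0,0,0,-0.03,-1, 0,0,0,0,0,0,-1, 0,0,0,0,0,0,-1]'
python3 - <<'E'
from h import *
np.set_printoptions(precision=4,suppress=True)
s=env.read_state();print(s["tool_pos"],s["ee_rot"],s["opening"],s["contact_force"])
for n in["side","wrist"]:
    c=cams.camera(n);cv2.imwrite(f"pics/{n}3.png",c["frame"][:,:,::-1])
E
```

```text
clock: 2.7
tool_pos: [0.4837, 0.0797, 0.1218]
ee_rot: [[-0.394, 0.919, 0.002], [0.919, 0.394, 0.0], [-0.001, 0.002, -1.0]]
contact_force: [0.7, -0.7, 1.0]
opening: 0.0391
[0.4837 0.0797 0.1218] [[-0.3942  0.919   0.002 ]
 [ 0.919   0.3942  0.0001]
 [-0.0007  0.0019 -1.    ]] 0.03906876683365124 [ 0.7077 -0.7495  0.9861]
```

View pics/side3.png

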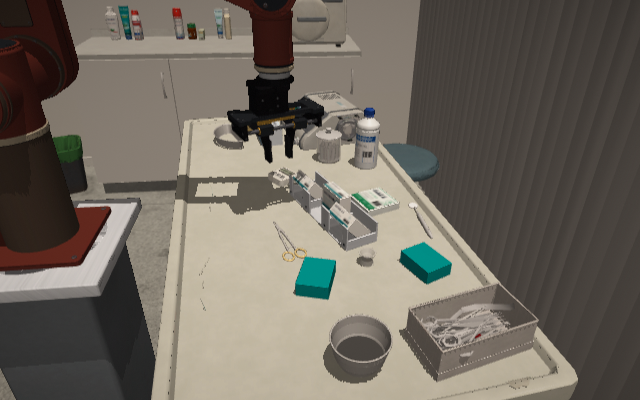

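View pics/wrist3.png

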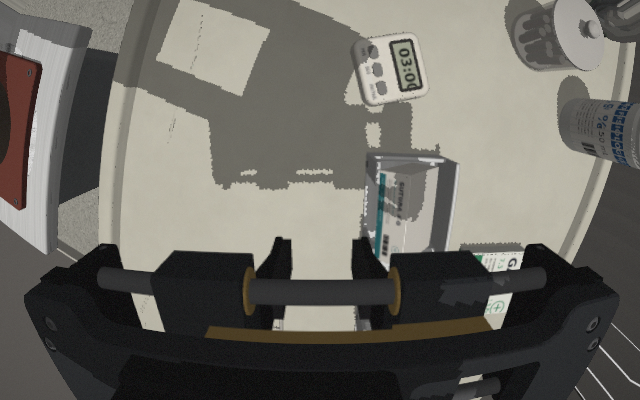

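```bash
python3 -m crank '[0,0,0,0,0,0,-1, 0,0,0,0,0,-0.03,-1, 0,0,0,0,0,-0.03,-1, 0,0,0,0,0,-0.029,-1, 0,0,0,0,0,0,-1, 0,0,0,0,0,0,-1]'
python3 - <<'E'
from h import *
np.set_printoptions(precision=4,suppress=True)
s=env.read_state()
d=s["tool_pos"]-np.array([.59,.026,0]);a=np.radians(22.35);print(d[0]*np.cos(a)+d[1]*np.sin(a),-d[0]*np.sin(a)+d[1]*np.cos(a))
for n,b in [("side",(210,90,200,160)),("wrist",(240,120,260,200))]:
    c=cams.camera(n);x,y,w,h=b;f=min(780/w,580/h)
    cv2.imwrite(f"pics/{n}4.png",cv2.resize(c["frame"][y:y+h,x:x+w,::-1],None,fx=f,fy=f,interpolation=2))
E
```

```text
clock: 3.4
tool_pos: [0.4973, 0.0774, 0.0425]
ee_rot: [[-0.39, 0.92, 0.025], [0.921, 0.39, -0.0], [-0.01, 0.023, -1.0]]
contact_force: [0.6, 0.2, 1.1]
opening: 0.0007
-0.06618321252263948 0.08281182387719159
```

View pics/side4.png

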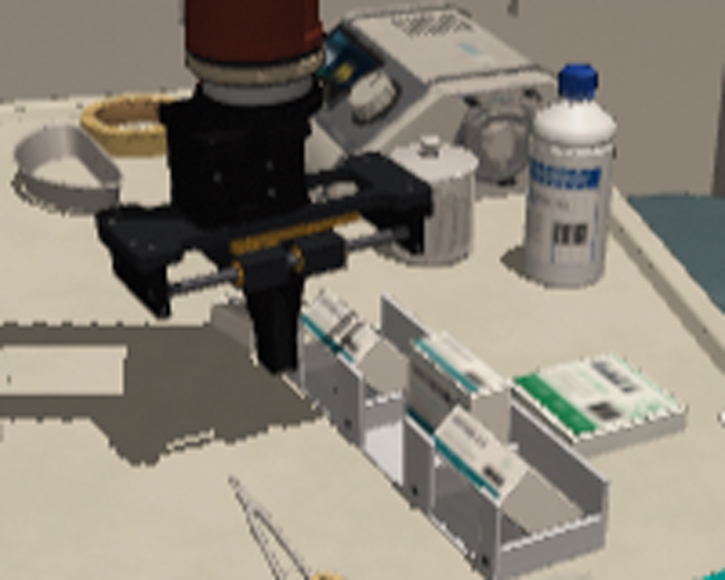

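View pics/wrist4.png

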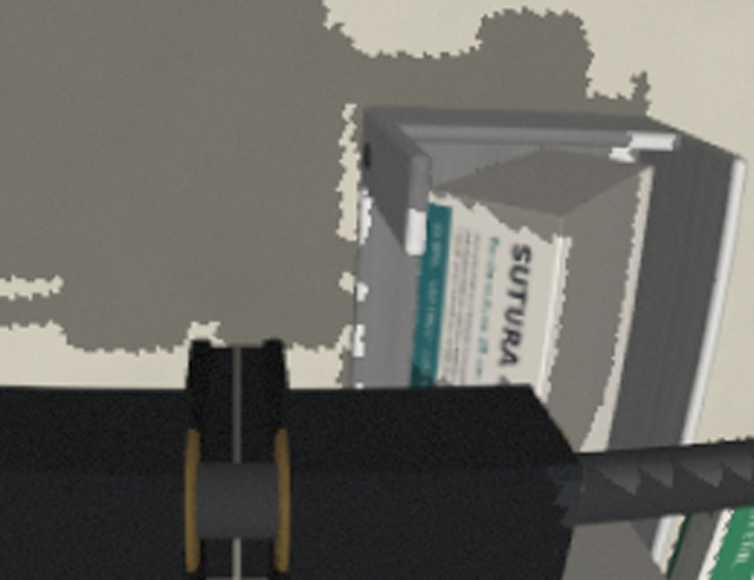

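```bash
python3 -m crank '[0,0,0,0,0,0,-1, 0,0,0,0,0,0,-1]'
cat >> h.py <<'E'
def rk(p):
    d=np.array(p)-np.array([.59,.026,0]);a=np.radians(22.35);return np.round([d[0]*np.cos(a)+d[1]*np.sin(a),-d[0]*np.sin(a)+d[1]*np.cos(a),d[2]],4)
E
python3 - <<'E'
from h import *
np.set_printoptions(precision=4,suppress=True)
s=env.read_state();print(s["joint_positions"],s["qvel"],s["joint_torque"],rk(s["tool_pos"]))
E
```

```text
clock: 3.7
tool_pos: [0.4995, 0.0775, 0.0458]
ee_rot: [[-0.39, 0.92, 0.03], [0.921, 0.39, -0.0], [-0.012, 0.027, -1.0]]
contact_force: [0.8, 0.8, 0.2]
opening: 0.0004
[-0.0021  0.1214  2.0004 -0.0002  0.9899 -0.403 ] [-0.0002 -0.017  -0.0101  0.0004  0.0067  0.0013] [ -0.0227 -37.8888 -32.074    0.044   -0.0802   0.0014] [-0.0641  0.082   0.0458]
```

```bash
python3 -m crank '[0,0.03,0,-0.004,0.004,-0.008,-1, 0,0,0,0,0,-0.008,-1, 0,0,0,0,0,0,-1]'
python3 - <<'E'
from h import *
s=env.read_state();print(s["joint_positions"].round(4) if hasattr(s["joint_positions"],"round") else s["joint_positions"],rk(s["tool_pos"]))
E
```

```text
clock: 4.0
tool_pos: [0.4967, 0.082, 0.0305]
ee_rot: [[-0.39, 0.921, 0.001], [0.921, 0.39, -0.0], [-0.001, 0.001, -1.0]]
contact_force: [-1.3, 0.7, -0.1]
opening: 0.0001
[ 6.9000e-03  1.6450e-01  1.9862e+00 -2.0000e-04  9.8990e-01 -3.9400e-01] [-0.065   0.0873  0.0305]
```

```bash
python3 -m crank '[0,0,0,0.0046,0.0019,0,-1, 0,0,0,0.0046,0.0019,0,-1, 0,0,0,0.0046,0.0019,0,-1, 0,0,0,0,0,0,-1]'
python3 - <<'E'
from h import *
s=env.read_state();print(rk(s["tool_pos"]))
for n,b in [("scene",(250,110,180,150)),("side",(240,110,150,110)),("wrist",(240,120,260,200))]:
    c=cams.camera(n);x,y,w,h=b;f=min(780/w,580/h)
    cv2.imwrite(f"pics/{n}5.png",cv2.resize(c["frame"][y:y+h,x:x+w,::-1],None,fx=f,fy=f,interpolation=2))
E
```

```text
clock: 4.4
tool_pos: [0.5114, 0.0883, 0.0299]
ee_rot: [[-0.391, 0.921, 0.0], [0.921, 0.391, -0.0], [-0.0, -0.0, -1.0]]
contact_force: [-0.3, 0.4, -0.8]
opening: -0.0
[-0.049   0.0875  0.0299]
```

View pics/scene5.png

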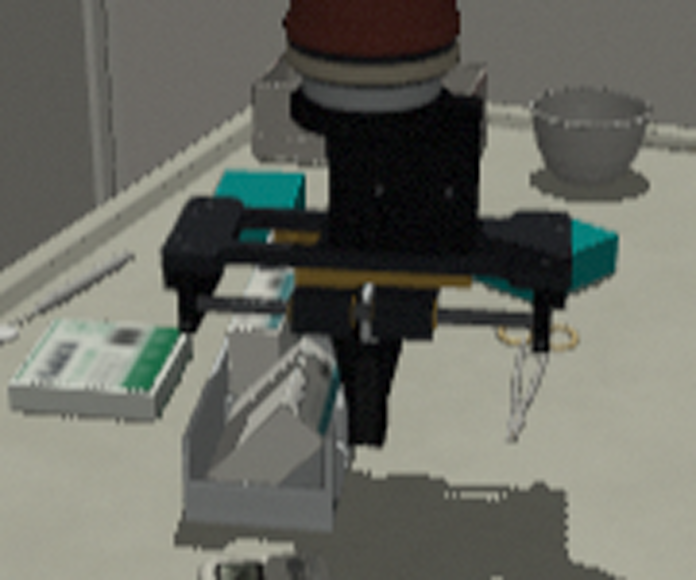

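View pics/side5.png

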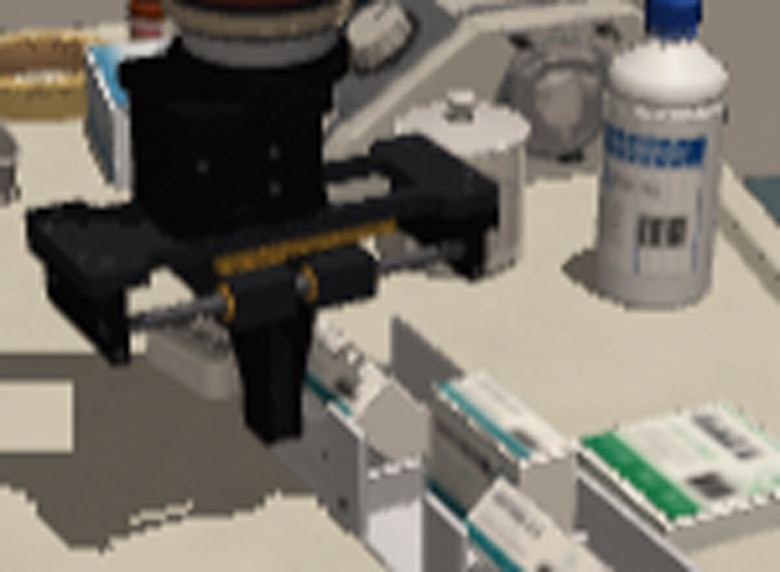

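View pics/wrist5.png

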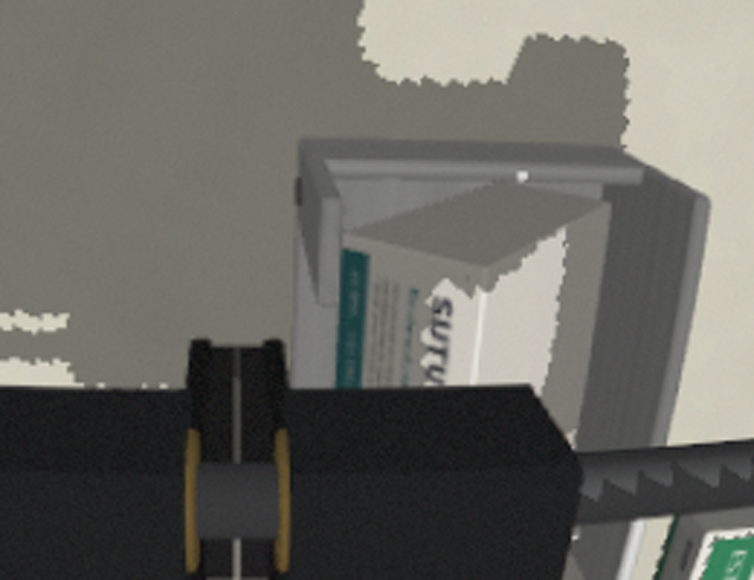

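```bash
python3 -m crank '[0.053,-0.129,0,-0.003,-0.001,0.001,-1, 0.053,-0.129,0,-0.003,-0.001,0.001,-1, 0,0,0,0,0,0,-1]'
python3 - <<'E'
from h import *
s=env.read_state();print(rk(s["tool_pos"]))
for n,b in [("scene",(250,110,180,150)),]:
    c=cams.camera(n);x,y,w,h=b;f=min(780/w,580/h)
    cv2.imwrite(f"pics/{n}6.png",cv2.resize(c["frame"][y:y+h,x:x+w,::-1],None,fx=f,fy=f,interpolation=2))
E
```

```text
clock: 4.85
tool_pos: [0.5015, 0.0865, 0.0278]
ee_rot: [[-0.391, 0.885, 0.254], [0.921, 0.376, 0.107], [-0.001, 0.275, -0.961]]
contact_force: [-0.8, -0.2, -0.4]
opening: 0.0005
[-0.0588  0.0896  0.0278]
```

View pics/scene6.png

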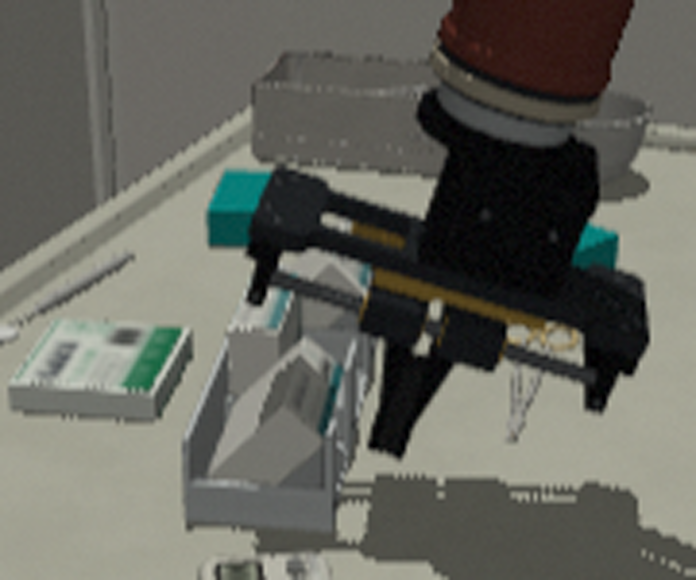

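```bash
python3 -m crank '[0,0,0,0.0046,0.0019,0,-1, 0,0,0,0.0046,0.0019,0.001,-1, 0,0,0,0.0046,0.0019,0.001,-1, 0,0,0,0.0046,0.0019,0.001,-1, 0,0,0,0.0037,0.0015,0.003,-1, 0,0,0,0.0037,0.0015,0.003,-1]'
cat > look.py <<'E'
import sys
from h import *
s=env.read_state();print(rk(s["tool_pos"]))
k=sys.argv[1];ims=[]
for n,b in [("scene",(260,130,150,130)),("side",(250,130,150,130))]:
    c=cams.camera(n);x,y,w,h=b
    ims.append(cv2.resize(c["frame"][y:y+h,x:x+w,::-1],(398,345),interpolation=2))
cv2.imwrite(f"pics/look{k}.png",np.hstack(ims))
E
python3 look.py 1
```

```text
clock: 5.5
tool_pos: [0.5418, 0.0982, 0.0452]
ee_rot: [[-0.391, 0.883, 0.26], [0.92, 0.377, 0.103], [-0.007, 0.28, -0.96]]
contact_force: [0.5, -0.1, 0.5]
opening: 0.0006
[-0.0172  0.0852  0.0452]
```

View pics/look1.png

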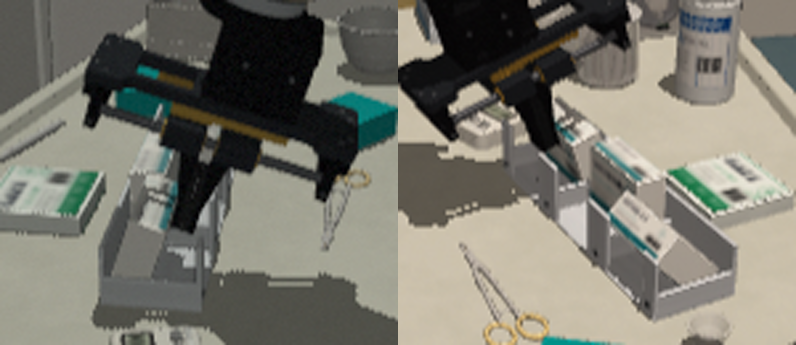

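```bash
python3 -m crank '[0,0,0,0,0,0,-1, 0,0,0,-0.012,-0.005,0,-1, 0,0,0,-0.014,-0.006,0,-1, 0,0,0,-0.014,-0.006,0,-1, 0,0,0,0,0,0,-1]'
python3 look.py 2
```

```text
clock: 6.1
tool_pos: [0.4996, 0.0809, 0.0448]
ee_rot: [[-0.391, 0.883, 0.26], [0.92, 0.378, 0.103], [-0.007, 0.279, -0.96]]
contact_force: [0.0, -0.8, 0.1]
opening: 0.0007
[-0.0627  0.0851  0.0448]
```

View pics/look2.png

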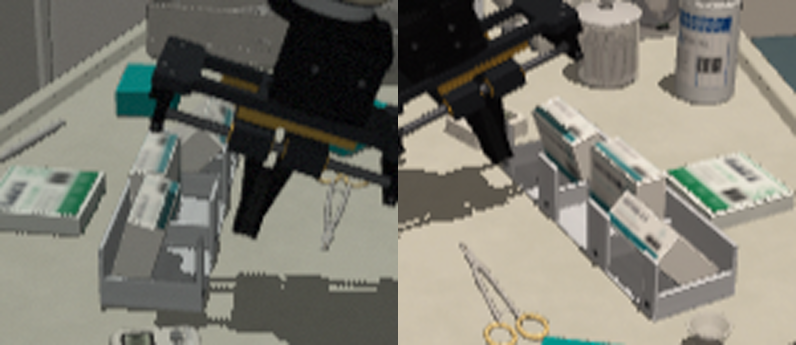

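```bash
python3 - <<'E'
from h import *
ims=[]
for n,b in [("scene",(295,180,60,75)),("side",(285,160,70,75))]:
    c=cams.camera(n);x,y,w,h=b
    ims.append(cv2.resize(c["frame"][y:y+h,x:x+w,::-1],(390,500),interpolation=2))
cv2.imwrite(f"pics/z3.png",np.hstack(ims))
E
```

```text
(no output)
```

View pics/z3.png

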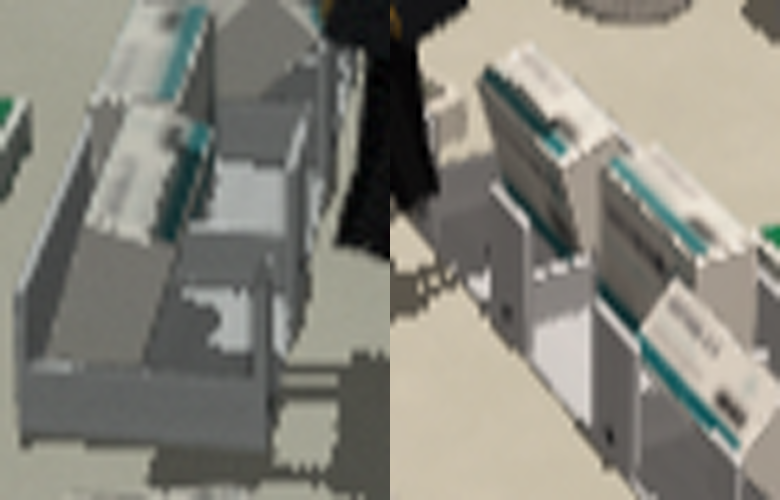

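```bash
python3 -m crank '[-0.053,0.129,0,0.005,0.003,0,-1, -0.053,0.129,0,0.008,0.004,0,-1, 0,0,0,0.008,0.004,0,-1, 0,0,0,0.006,0.003,0,-1, 0,0,0,0,0,0,-1]'
python3 look.py 3
```

```text
clock: 6.8
tool_pos: [0.5266, 0.0966, 0.0412]
ee_rot: [[-0.393, 0.92, -0.003], [0.92, 0.393, -0.004], [-0.002, -0.004, -1.0]]
contact_force: [-0.2, -0.1, 1.0]
opening: 0.0003
[-0.0317  0.0894  0.0412]
```

View pics/look3.png

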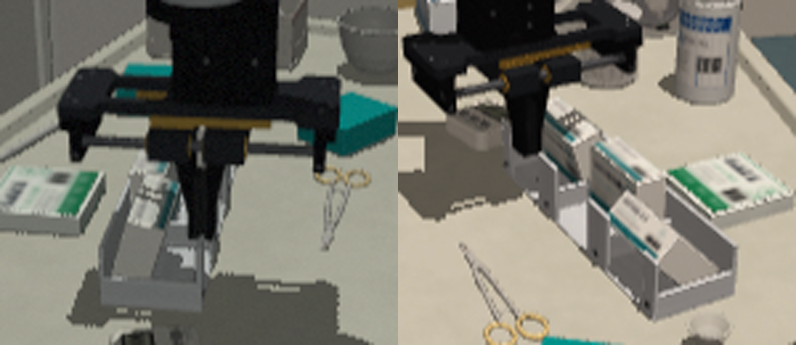

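```bash
python3 -m crank '[0,0,0,0.004,0.0016,0.002,-1, 0,0,0,0.004,0.0016,0.002,-1, 0,0,0,0.004,0.0016,0,-1, 0,0,0,0.003,0.0012,0,-1, 0,0,0,0.002,0.0008,0,-1, 0,0,0,0,0,0,-1]'
python3 look.py 4
```

```text
clock: 7.5
tool_pos: [0.5426, 0.1023, 0.0472]
ee_rot: [[-0.39, 0.921, -0.001], [0.921, 0.39, -0.003], [-0.002, -0.002, -1.0]]
contact_force: [-0.5, -0.3, 0.9]
opening: 0.0004
[-0.0149  0.0886  0.0472]
```

View pics/look4.png

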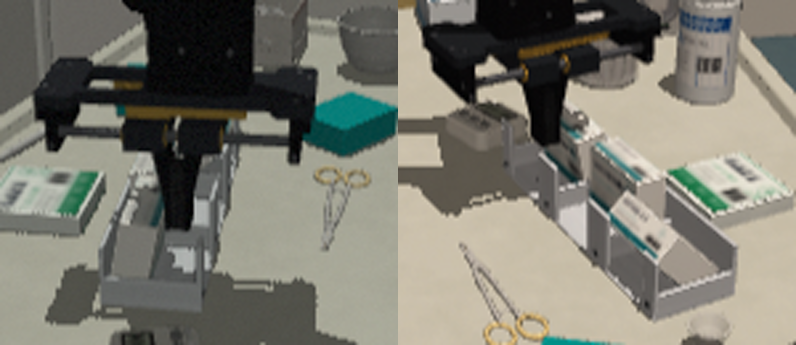

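Likely just touching now; push about 10 mm more.

```bash
python3 -m crank '[0,0,0,0.003,0.0012,0,-1, 0,0,0,0.003,0.0012,0,-1, 0,0,0,0.003,0.0012,0,-1, 0,0,0,0.002,0.0008,0,-1, 0,0,0,0,0,0,-1]'
python3 look.py 5
```

```text
clock: 8.1
tool_pos: [0.5519, 0.1063, 0.0462]
ee_rot: [[-0.391, 0.92, -0.006], [0.92, 0.391, -0.004], [-0.002, -0.008, -1.0]]
contact_force: [0.1, 0.3, 0.1]
opening: 0.0007
[-0.0047  0.0888  0.0462]
```

View pics/look5.png

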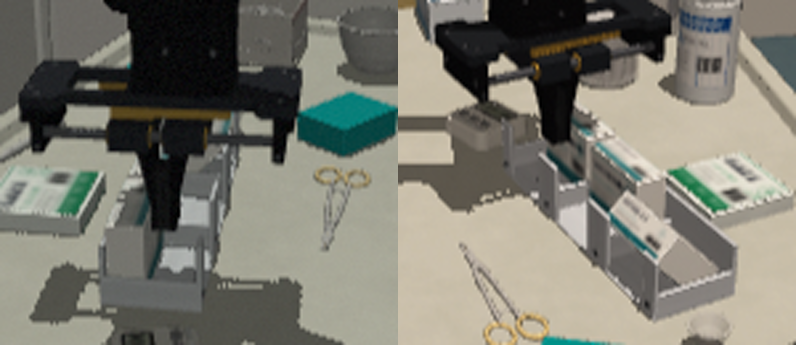

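```bash
python3 -m crank '[0,0,0,-0.01,-0.004,0,-1, 0,0,0,-0.02,-0.008,0,-1, 0,0,0,-0.02,-0.008,0.0,-1, 0,0,0,-0.01,-0.004,0.02,-1, 0,0,0,0,0,0.03,-1, 0,0,0,0,0,0.03,-1, 0,0,0,0,0,0,-1]'
python3 look.py 6
```

```text
clock: 8.9
tool_pos: [0.4851, 0.081, 0.1266]
ee_rot: [[-0.391, 0.92, -0.007], [0.92, 0.391, -0.003], [-0.0, -0.008, -1.0]]
contact_force: [0.9, 0.4, -0.1]
opening: 0.0005
[-0.0761  0.0908  0.1266]
```

View pics/look6.png

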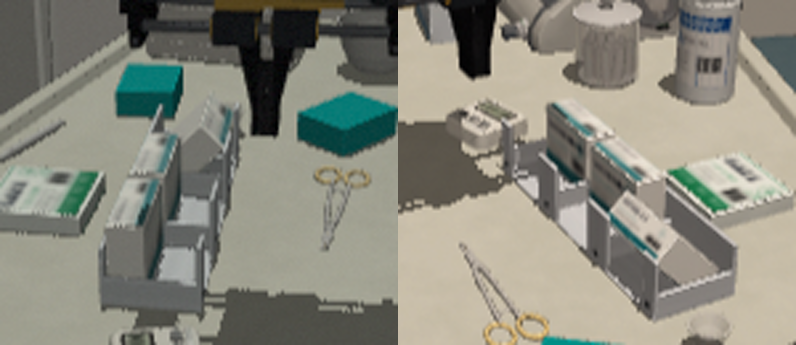

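```bash
python3 -m crank '[0,0,0,0.0175,-0.041,0,-1, 0,0,0,0.0175,-0.041,0,-1, 0,0,0,0.0175,-0.041,0,-1, 0,0,0,0.0175,-0.041,0,-1, 0,0,0,0,0,0,-1, 0.053,-0.129,0,0,0,-0.02,-1, 0.053,-0.129,0,0,0,-0.025,-1, 0,0,0,0,0,0,-1, 0,0,0,0,0,0,-1]'
python3 look.py 7
```

```text
clock: 9.9
tool_pos: [0.5439, -0.0843, 0.0617]
ee_rot: [[-0.393, 0.89, 0.23], [0.919, 0.377, 0.11], [0.011, 0.255, -0.967]]
contact_force: [0.7, -0.2, 0.5]
opening: 0.0003
[-0.0846 -0.0845  0.0617]
```

View pics/look7.png

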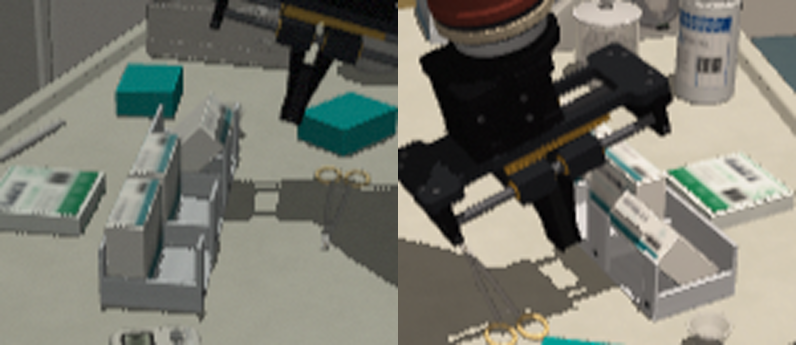

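```bash
python3 -m crank '[0,0,0,0.002,-0.003,-0.015,-1, 0,0,0,0.002,0,-0.015,-1, 0,0,0,0,0,0,-1, 0,0,0,0,0,0,-1]'
python3 look.py 8
```

```text
clock: 10.4
tool_pos: [0.5567, -0.0868, 0.0373]
ee_rot: [[-0.4, 0.885, 0.236], [0.916, 0.386, 0.106], [0.003, 0.259, -0.966]]
contact_force: [-0.3, -0.1, -0.0]
opening: 0.0006
[-0.0737 -0.0916  0.0373]
```

View pics/look8.png

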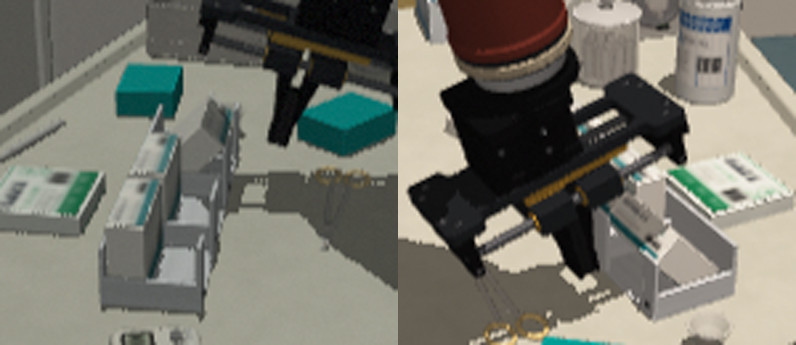

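```bash
python3 -m crank '[0,0,0,0.0046,0.0025,-0.006,-1, 0,0,0,0.0046,0.0025,-0.002,-1, 0,0,0,0.0046,0.0019,0,-1, 0,0,0,0.0036,0.0015,0,-1, 0,0,0,0,0,0,-1]'
```

```text
clock: 11.0
tool_pos: [0.5763, -0.0777, 0.0302]
ee_rot: [[-0.4, 0.885, 0.238], [0.917, 0.386, 0.106], [0.002, 0.261, -0.965]]
contact_force: [0.5, -0.2, 0.6]
opening: 0.0
```

```bash
python3 -m crank '[0,0,0,0.0042,0.002,0,-1, 0,0,0,0.0042,0.002,0,-1, 0,0,0,0.0037,0.0015,0.002,-1, 0,0,0,0.0037,0.0015,0.002,-1, 0,0,0,0.0037,0.0015,0.002,-1, 0,0,0,0.0028,0.0011,0.002,-1, 0,0,0,0,0,0,-1]'
python3 look.py 9
```

```text
clock: 11.7
tool_pos: [0.601, -0.0674, 0.0394]
ee_rot: [[-0.4, 0.885, 0.239], [0.917, 0.386, 0.105], [0.001, 0.261, -0.965]]
contact_force: [0.1, 0.3, 0.2]
opening: 0.0004
[-0.0253 -0.0905  0.0394]
```

View pics/look9.png

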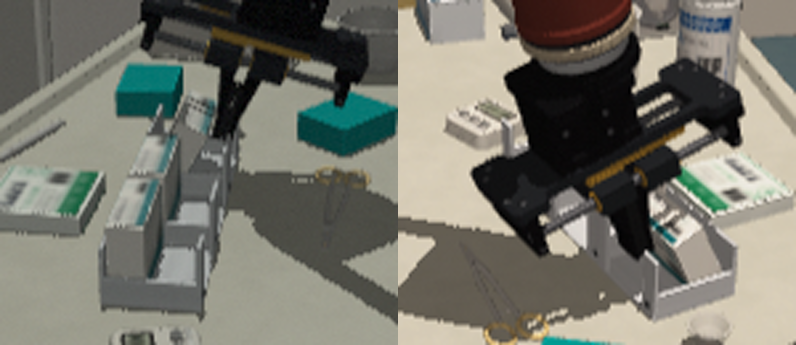

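```bash
python3 -m crank '[0,0,0,0.0035,0.0014,0.002,-1, 0,0,0,0.0035,0.0014,0.002,-1, -0.017,0.04,0,0.0028,0.0011,0.001,-1, -0.017,0.04,0,0.0028,0.0011,0.001,-1, -0.017,0.04,0,0.0028,0.0011,0,-1, -0.017,0.04,0,0.002,0.0008,0,-1, 0,0,0,0,0,0,-1]'
python3 look.py 10
```

```text
clock: 12.5
tool_pos: [0.6186, -0.0604, 0.0455]
ee_rot: [[-0.397, 0.915, 0.075], [0.918, 0.396, 0.035], [0.003, 0.083, -0.997]]
contact_force: [0.9, 0.1, 0.1]
opening: 0.0003
[-0.0064 -0.0908  0.0455]
```

View pics/look10.png

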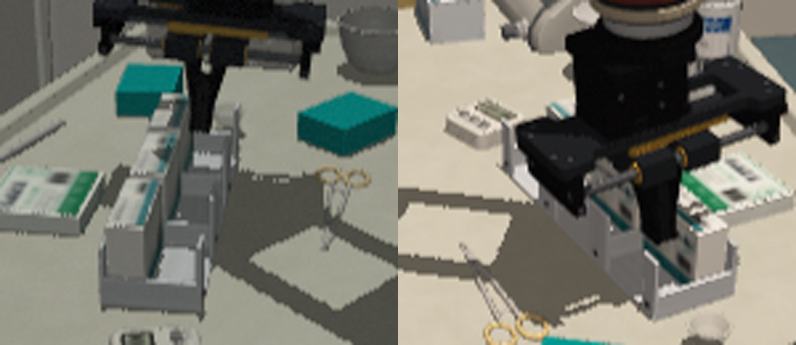

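Upright. Retract, raise, and check.

```bash
python3 -m crank '[0,0,0,-0.01,-0.004,0,-1, 0,0,0,-0.02,-0.008,0,-1, 0,0,0,-0.02,-0.008,0.0,-1, 0,0,0,-0.015,-0.006,0.02,-1, 0,0,0,-0.01,0,0.04,-1, 0,0,0,-0.01,0,0.045,-1, 0,0,0,-0.02,0,0.045,-1, 0,0,0,-0.02,0,0.03,-1,0,0,0,0,0,0,-1,0,0,0,0,0,0,-1]'
python3 look.py 11
python3 - <<'E'
from h import *
np.set_printoptions(precision=4,suppress=True)
cs={n:cams.camera(n) for n in["scene","side","wrist"]}
for n in cs:
  for k in["carton_a_center","carton_b_center","carton_c_center"]:
    print(n,k,[(np.round(rk(atz(cs[n],d["uv"],.033,n=="wrist")),3).tolist(),round(d["score"],2)) for d in pinpoint(n,k)][:3])
  for k in["timer","gauze_packet","needle_holder","dappen_dish"]:
    print(n,k,[np.round(d["uv"],1).tolist() for d in pinpoint(n,k)][:2])
ims=[]
for n,b in [("scene",(295,150,70,105)),("side",(285,160,100,95))]:
    c=cs[n];x,y,w,h=b
    ims.append(cv2.resize(c["frame"][y:y+h,x:x+w,::-1],(390,500),interpolation=2))
cv2.imwrite(f"pics/z12.png",np.hstack(ims))
E
```

```text
clock: 13.6
tool_pos: [0.4728, -0.0883, 0.2245]
ee_rot: [[-0.392, 0.917, 0.07], [0.92, 0.39, 0.041], [0.01, 0.08, -0.997]]
contact_force: [0.2, -0.6, -0.3]
opening: 0.0002
[-0.1519 -0.0612  0.2245]
scene carton_a_center [([0.06, -0.195, 0.033], 0.86), ([-0.131, -0.179, 0.033], 0.78), ([0.018, -0.099, 0.033], 0.71)]
scene carton_b_center [([0.013, 0.092, 0.033], 0.94)]
scene carton_c_center [([0.019, 0.0, 0.033], 0.87)]
scene timer [[324.5, 270.7]]
scene gauze_packet [[279.2, 206.5]]
scene needle_holder [[385.8, 209.1]]
scene dappen_dish [[343.0, 181.2]]
side carton_a_center [([0.045, -0.273, 0.033], 0.94), ([0.024, -0.093, 0.033], 0.68), ([-0.153, -0.21, 0.033], 0.68)]
side carton_b_center [([0.011, 0.069, 0.033], 0.96)]
side carton_c_center []
side timer [[281.8, 178.5]]
side gauze_packet [[336.2, 238.6]]
side needle_holder [[287.3, 242.2]]
side dappen_dish [[367.7, 260.7]]
wrist carton_a_center [([0.055, -0.232, 0.033], 0.71), ([0.011, -0.089, 0.033], 0.68)]
wrist carton_b_center [([0.018, 0.085, 0.033], 0.84)]
wrist carton_c_center [([0.016, 0.0, 0.033], 0.82)]
wrist timer []
wrist gauze_packet [[491.0, 142.9], [403.8, 131.7]]
wrist needle_holder [[327.5, 160.3]]
wrist dappen_dish []
```

View pics/look11.png

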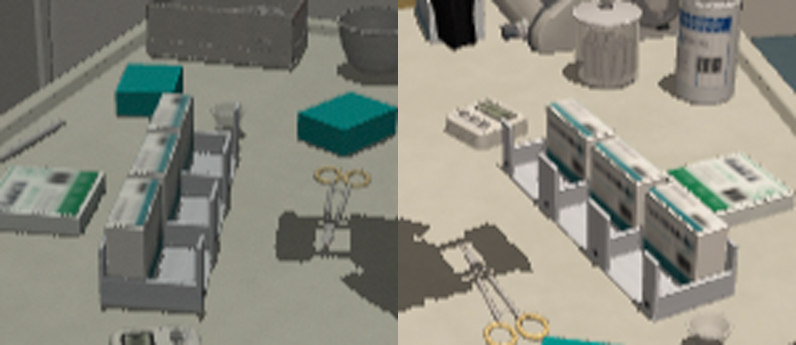

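View pics/z12.png

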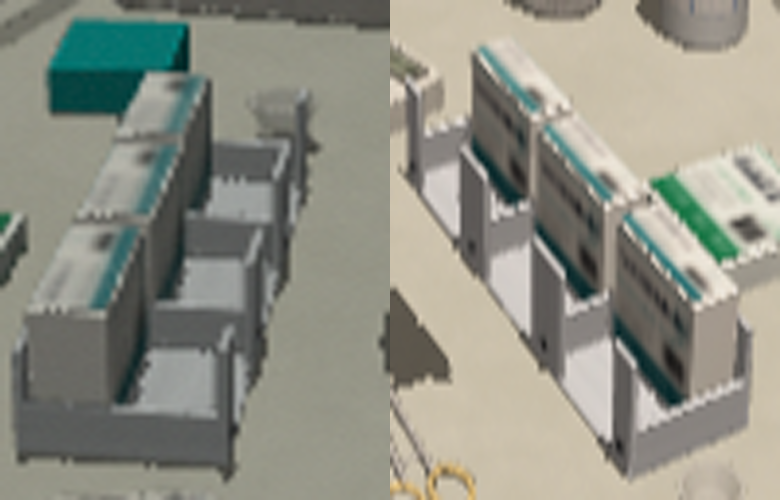

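```bash
python3 -c "
from workcell import sign_off
print(sign_off())"
```

```text
the job is handed in; nothing more can be done
None
```

I pushed the two slumped cartons (left and right bays) back upright with the shut fingertips, then pulled the hand clear and handed the job in at about 14 s. The middle carton was never touched.

- **Left carton:** the first push left it leaning about 15°. I pushed once more, level and higher up, and that stood it upright.
- **Right carton:** it came up in one continuous push with the finger rising.
- **Final pictures (scene and side):** all three cartons stand upright and in line against the back wall. Their middles measure about 11–24 mm in rack x, where the limits are -18 and 30 mm. I judged uprightness by eye and did not measure the angle.
- **Things around the rack:** they look the same as at the start in the scene and side pictures. I did not work out how far any of them moved in mm.
- **Hand:** at the last check it was about 0.22 m above the table with force readings near zero.
- **Checks that disagreed:**
  - In the last side picture the network missed the middle carton (`carton_c_center`).
  - It also put the gauze packet about 48 pixels from its first reading, but the scene reading agrees with the start and the packet looks unmoved in the side picture.
  - In the last wrist picture it found no timer or dish and gave two candidates for the gauze packet.

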